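# Shut and bolt the specimen case

### The arm

A 6-joint arm with a two-finger parallel gripper is mounted at the origin on the work surface. World frame = base frame: x ahead of the robot, y to its left, z up, the work surface at z = 0. Lengths are in m, angles in rad, forces in N, time in s.
With the tool pointing down it reaches from about 0.275 to 1 m from the base axis. Payload 8.4 kg.
Tool frame: the origin (TCP) lies at the very end of the fingers, on their centre line; the grasp point (between the pads) lies 19 mm behind it; z points along the fingers, y is the line along which they close (so a half turn about z gives the same grasp; the last joint's range is limited). The gripper opens to 85 mm and grips with 20 to 120 N. Pads are 22 mm wide; open, the fingers measure 114 mm over their backs; the gripper's body (76 mm by 85 mm) begins 54 mm behind the grasp point. The pads swing forward as they close: fully open they stand 13 mm farther back than shut.
Start: joints at [1.307, 0.353, 1.633, -0, 1.155, -0.002], TCP at [0.162, 0.604, 0.231] pointing down, gripper open.
Joint ranges: [-2.63, 2.63], [-0.92, 2.1], [0.06, 2.66], [-1.3, 4.44], [0, 2.69], [-3.02, 3.02]. Speed limits (rad/s): [2.22, 2.22, 2.79, 3.14, 3.14, 3.14].

### API

Orientations are given as a unit quaternion [w, x, y, z].
In Python, from station import manip gives the robot as it stands.
- The arm moves only by the tool send_rows, never from a script. Its argument "deltas" is one flat list of numbers, 6 for each row, row after row: the shift along the tool's x, y, z in mm, then the turn, a rotation vector about the tool's x, y, z in rad. A call has 1 to 12 rows; each row is the pose to reach, as a shift and turn from the pose commanded when the call began, along the tool's axes at that moment; what a row does not reach only later rows make up. A row lasts 1/10 s, in which the tool goes at most 50 mm and 8.59 degrees, less where a joint would pass 70% of its speed; a pose out of reach is approached as far as the arm can. A call with a gripper value outside its range is refused whole. "jaw" is the finger opening in mm, from 0 to 85.4, set as the call begins (left out, the last holds). The fingers move at their own pace and stop on an object; the grip force is fixed at half the most. Time passes only in rows, so rows that repeat a pose let the fingers close. It gives the time, the measured TCP pose, the force, the opening and the grip force at its end, in the units of the state.
- manip.state(): the state, without advancing time (a new reading comes with each control period).
- manip.read_camera(name): name is "side" or "top"; returns a dict with "frame" (480x640x3 uint8, red, green, blue), "range_z" (480x640 float32, m along the optical axis (not along the pixel's ray), 0 where there is no reading), "intrinsics" (3x3 intrinsics, pixels), "view" (4x4, takes a point from world to camera coordinates). Camera axes: x right, y up, looking along -z (the intrinsics and any distortion apply to the point x, -y, -z); pixel columns grow to the right and rows downward; lengths in m; the calibration is good to about 2 mm. A picture is of the moment at which its call begins.
- manip.job_done(): hands the job in; it is judged then, once.
The state is a dict: "time": time; "joints": joint angles; "dq": joint speeds; "tau": joint torques, N m; "tool_pos": TCP position; "tcp_rot": TCP orientation; "wrist_force": force on the tool from outside, world axes, zero at the start; "wrist_torque": the same for the moment, N m; "finger_gap": finger opening in m; "grip_force": force on a finger pad.
Only numpy, scipy, OpenCV 4.12 (cv2) and the standard library are available. Lean on these libraries where they do the work, as an engineer would, in place of code of your own. Each camera call takes 0.05 s, during which the arm holds its last target. There are 200 camera calls.

### The job

Close up the blue specimen case for collection: push its white lid fully shut with the fingertips, then push the orange bolt all the way across so that it locks the lid. Only push, do not pinch or lift anything, keep the case where it stands and leave the jar, the cup and the carton alone.

Things in the scene. Friction and masses are not known exactly. Their poses are not given: they have to be found in the camera images.
- case: blue open-topped case, 180 (x) by 260 (y) by 90 mm high, 3.5 kg, loose on the bench, capped jars inside below the rim. Origin: centre of its underside. x points from its front to its hinge side, y along the front (the bolt's way), z up. The front (-x) carries the bolt in three steel guides that stand out to 113 mm from the centre and reach 85 mm high.
- lid (a joint): angle of the white lid, rad: 0 is shut, flat on the rim; grows as the front edge rises; stop at 1.5; starts at 0.6 to 1.15. Lid 184 by 266 by 8 mm, 0.35 kg, hinged along the far (+x) top rim. A stiff hinge holds it where it is left (no fall, no spring back); closing takes about 1 to 4 N on the outer face near the front edge.
- lid_hinge (a point): point on the lid's outer (upper) face at the middle of the hinge edge, 8 mm out from the hinge line, which lies 90 mm above the bench (so 98 mm high when shut). Its axes are the lid's: x from the front edge to the hinge, y along the hinge, z out of the outer face (up when shut).
- lid_edge (a point): point on the lid's outer face at the middle of the front (free) edge, 184 mm from lid_hinge; same axes. A steel keeper loop 18 mm wide, 40 mm to +y of it, stands out 19 mm past the edge and hangs 38 mm down; the bolt passes through it. Nothing stands more than 2 mm above the outer face.
- bolt (a joint): travel of the slide bolt in m along the case's +y: 0 is fully drawn back, 0.048 is the stop (locked, rod through the keeper loop). It starts at 0 to 0.010. Friction about 2 N; it stays where it is left.
- bolt_top (a point): middle of the top of the bolt's orange thumb piece, 130 mm above the bench, 102 mm in front (-x) of the case's centre, 60 mm to -y of it when drawn back. The upper 30 mm is a block 14 by 14 mm; it stands 32 mm above the shut lid. Axes as the case. Nothing else of the case stands above 98 mm when the lid is shut.
- jar: bystander: clear specimen jar with white cap, 52 mm across, 75 mm high, stands about 90 mm before the case's front. Origin: centre of its underside.
- cup: bystander: yellow plastic cup, 60 mm across, 65 mm high, stands about 90 mm before the case's front (jar and cup may change places). Origin: centre of its underside.
- carton: bystander: white closed carton with a blue patch, 90 by 75 by 85 mm high, stands beside the case on its +y side. Origin: centre of its underside.

How it is judged:
On the way, in this order (a step that is already met when the one before it is completed fails the run):
1. the lid is pushed shut, the bolt still drawn back (value of joint lid below 0.05 rad and value of joint bolt below 0.02 m), for 0.2 s.
2. the bolt is pushed across through the keeper, the lid shut (value of joint lid below 0.05 rad and value of joint bolt above 0.042 m), for 0.2 s.
At the end, for the whole second after the job is handed in: The lid is shut (joint below 0.05 rad) and the bolt is across (joint above 42 of its 48 mm); the case stands on the bench within 25 mm of where it was, at rest, and jar, cup and carton are within 20 mm of where they were (all of step 2 and height (world z) of case below 0.01 m and distance of case from where it was at the start of the episode below 0.025 m and linear speed of case below 0.02 m/s and distance of each of jar, cup, carton from where it was at the start of the episode below 0.02 m); the robot touches nothing.
It fails at once if the case is lifted, tipped or shoved more than 25 mm along the bench (height (world z) of case above 0.01 m or angle between case's own z axis and vertical above 0.06 rad or distance of case from where it was at the start of the episode above 0.025 m).
It fails at once if the bolt's thumb piece is pinched between the fingers (contact force between the fingers and case above 0.5 N and horizontal distance between the grasp point and bolt_top below 0.008 m and z of the grasp point in the frame of bolt_top below 0.012 m).
It fails at once if the lid is pinched between the fingers (contact force between the fingers and case above 0.5 N and z of the grasp point in the frame of lid_hinge between -0.014 and 0.005 m and x of the grasp point in the frame of lid_hinge between -0.192 and 0.01 m and y of the grasp point in the frame of lid_hinge between -0.14 and 0.14 m).
It fails at once if the bolt is driven across while the lid is still up (value of joint bolt above 0.025 m and value of joint lid above 0.12 rad).
It fails at once if the jar, the cup or the carton is pushed aside, knocked over or picked up (distance of any of jar, cup, carton from where it was at the start of the episode above 0.02 m or angle between any of jar, cup, carton's own z axis and vertical above 0.25 rad).
It also fails if it takes over 48 s, if anything falls off the work surface, if the arm or the gripper's body presses on something with over 40 N, if the wrist force passes 120 N, or if a joint passes its speed limit or range.

## Working session

There is one attempt and no reset: what is moved stays moved. The work goes in short steps, Python scripts to look and compute and a tool call to move; the robot and the scene stay as the last step left them, time stands still between calls to the robot, and variables do not carry over. Pictures are saved under pics/ and viewed, at most 10 in all, crops included, and the job is handed in when it is done.

Besides the shell and the picture viewer there is one more tool, called by a JSON object that holds its "fn" and its "kwargs". send_rows: Moves the arm, as the interface text tells. Its arguments: {"type":"object","properties":{"deltas":{"type":"array","items":{"type":"number"}},"jaw":{"type":"number"}},"required":["deltas"]}

```bash
mkdir -p pics; ls
python3 - <<'E'
from station import manip
import numpy as np,cv2
s=manip.state(); print(s)
for n in("top","side"):
    c=manip.read_camera(n); np.savez(n+"0.npz",**c)
    cv2.imwrite(f"pics/{n}0.png",c["frame"][:,:,::-1]); print(n,c["intrinsics"],c["view"])
E
```

```text
pics
{'time': 0.0, 'joints': array([ 1.30659590e+00,  3.53673952e-01,  1.63412190e+00, -2.05309951e-05,
        1.15516739e+00, -2.39783338e-03]), 'dq': array([-7.67251246e-04,  7.13158361e-05,  4.00712726e-04, -1.33985099e-03,
        3.93872488e-04, -2.44771643e-03]), 'tau': array([ 4.57963670e-04, -6.05269003e+01, -3.42060006e+01,  8.09557878e-05,
        9.53429437e-03,  2.13572571e-05]), 'tool_pos': array([0.16164879, 0.60325837, 0.23055078]), 'tcp_rot': array([-8.17734933e-05,  1.30523636e-01,  9.91444961e-01, -6.80462962e-04]), 'wrist_force': array([-0.21321577,  0.29588491,  0.81617687]), 'wrist_torque': array([ 0.06070307, -0.02655693, -0.02179175]), 'grip_force': 0.0, 'finger_gap': 0.08533470975324854}
top [[519.75837841   0.         319.25495713]
 [  0.         519.75837841 236.9581627 ]
 [  0.           0.           1.        ]] [[ 0.02701858 -0.99947489  0.01788689  0.05211525]
 [ 0.99536964  0.02855018  0.09178322 -0.53832922]
 [-0.0922457   0.01532422  0.99561835 -1.00393991]
 [ 0.          0.          0.          1.        ]]
side [[610.47919441   0.         316.01709133]
 [  0.         610.47919441 242.47592831]
 [  0.           0.           1.        ]] [[ 0.69196157 -0.72186396  0.01008062 -0.32767063]
 [ 0.49905745  0.48838105  0.7158391  -0.37643467]
 [-0.52166162 -0.49030234  0.6981925  -0.68996912]
 [ 0.          0.          0.          1.        ]]
```

View pics/top0.png

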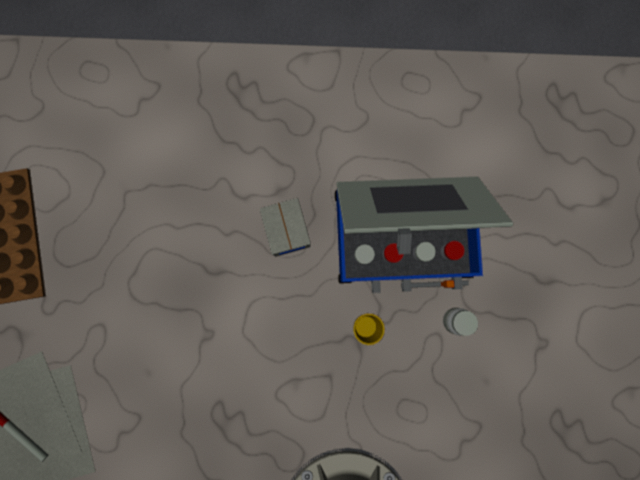

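View pics/side0.png

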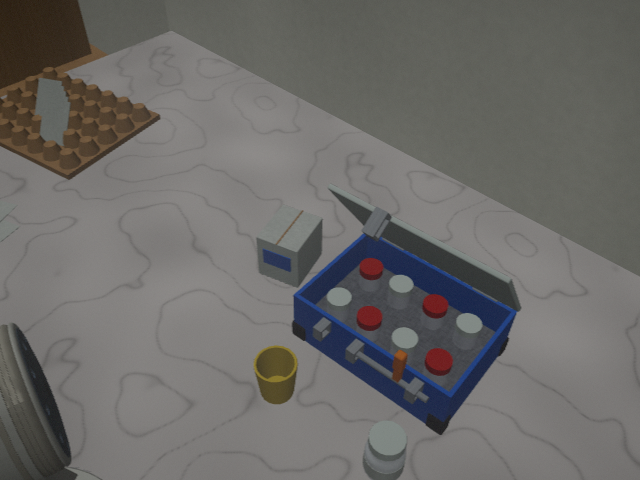

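The top view shows the case with its front facing the base: front rim from about (342,280) to (482,275), orange bolt at (449,284), cup at (368,328), jar at (461,322), carton at (285,227). The lid's front edge runs from (345,231) to (511,224). The side view puts the bolt at (400,365).

```bash
cat > h.py <<'E'
import numpy as np,cv2
def cloud(c):
    K=c["intrinsics"];V=c["view"];d=c["range_z"].astype(float)
    v,u=np.mgrid[:480,:640]
    p=np.stack([(u-K[0,2])/K[0,0]*d,-(v-K[1,2])/K[1,1]*d,-d],-1)
    return (p-V[:3,3])@V[:3,:3]
def ray(c,u,v,z):
    K=c["intrinsics"];V=c["view"]
    r=np.array([(u-K[0,2])/K[0,0],-(v-K[1,2])/K[1,1],-1])@V[:3,:3]
    o=-V[:3,3]@V[:3,:3]
    return o+r*(z-o[2])/r[2]
E
python3 - <<'E'
from h import *
np.set_printoptions(precision=4,suppress=True)
for n in("top","side"):
    c=dict(np.load(n+"0.npz")); P=cloud(c); ok=c["range_z"]>0
    hsv=cv2.cvtColor(c["frame"],cv2.COLOR_RGB2HSV); H,S,Vv=cv2.split(hsv)
    near=(abs(P[...,0]-.6)<.35)&(abs(P[...,1]+.1)<.4)&ok
    blue=(H>105)&(H<130)&(S>150)&near
    rim=blue&(abs(P[...,2]-.09)<.006)
    q=P[rim]; r=cv2.minAreaRect(q[:,:2].astype(np.float32)*1000)
    print(n,"rim",len(q),np.median(q[:,2]),r)
    orn=(H>5)&(H<16)&(S>180)&near&(P[...,2]>.07)
    q=P[orn]; t=q[q[:,2]>.122]; print("orange",len(q),q[:,2].max() if len(q) else 0,len(t),t.mean(0),t.min(0),t.max(0))
    yel=(H>18)&(H<32)&(S>150)&near; q=P[yel]; t=q[q[:,2]>.055]; print("cup",t.min(0),t.max(0))
    # lid plane
    lid=near&(P[...,2]>.11)&(S<80)&(P[...,0]>.4); q=P[lid]
    m=q.mean(0); 
    for _ in range(4):
        w=np.linalg.svd(q-m,full_matrices=False)[2][2]; k=abs((q-m)@w)<.006; m=q[k].mean(0); q=q[k]
    w*=np.sign(w[2]); print("lid",len(q),m,w,np.arccos(w[2]),q.min(0),q.max(0))
    g=near&(S<60)&(abs(P[...,2]-.073)<.006); 
    for nm,b in(("jar",(.3,.45,-.3,-.1)),):
        q=P[g&(P[...,0]>b[0])&(P[...,0]<b[1])&(P[...,1]>b[2])&(P[...,1]<b[3])]; print(nm,len(q),q.min(0) if len(q) else 0,q.max(0) if len(q) else 0)
    q=P[near&(abs(P[...,2]-.085)<.006)&(P[...,1]>.05)]; print("carton",q.min(0),q.max(0))
c=dict(np.load("top0.npz"));P=cloud(c)
for u,v in((345,229),(508,223),(339,184),(475,180),(449,284)): print(u,v,P[v,u])
E
```

```text
top rim 796 0.09040123554072665 ((529.7405395507812, -100.92143249511719), (140.79507446289062, 259.831787109375), 3.8515162467956543)
orange 71 0.13378428225217376 48 [ 0.4513 -0.1641  0.1299] [ 0.4464 -0.17    0.1238] [ 0.4572 -0.1587  0.1338]
cup [ 0.3347 -0.0582  0.055 ] [ 0.3906 -0.0017  0.0693]
lid 7569 [ 0.5788 -0.096   0.1895] [0.8071 0.0568 0.5877] 0.9425828283081509 [ 0.52   -0.2319  0.11  ] [0.6444 0.0386 0.2612]
jar 561 [ 0.3586 -0.2308  0.0671] [ 0.45   -0.1075  0.079 ]
carton [0.4987 0.0849 0.0791] [0.6037 0.1803 0.0909]
side rim 2274 0.08969050105607265 ((549.3724365234375, -98.70523071289062), (184.03057861328125, 261.794189453125), 4.374335289001465)
orange 69 0.13235899304966453 69 [ 0.4508 -0.1641  0.1299] [ 0.4447 -0.1695  0.1266] [ 0.457  -0.1583  0.1324]
cup [ 0.3349 -0.0574  0.0555] [ 0.3923 -0.0002  0.0682]
lid 3736 [ 0.5685 -0.1208  0.1943] [0.8179 0.0618 0.572 ] 0.9618812507836273 [ 0.5153 -0.2323  0.11  ] [0.6412 0.0369 0.2588]
jar 1460 [ 0.3568 -0.2308  0.0671] [ 0.45   -0.1005  0.079 ]
carton [0.4979 0.0846 0.0791] [0.6051 0.1803 0.0896]
345 229 [0.5299 0.0307 0.2443]
508 223 [ 0.5465 -0.224   0.2461]
339 184 [0.6274 0.0348 0.1084]
475 180 [ 0.6414 -0.2142  0.1139]
449 284 [ 0.45   -0.1629  0.1296]
```

{"fn": "send_rows", "kwargs": {"deltas": [-10,-10,-20,0,0,0,-35,-35,-40,0,0,-0.05,-65,-65,-60,0,0,-0.1,-97,-97,-75,0,0,-0.15,-130,-130,-75,0,0,-0.2,-163,-163,-75,0,0,-0.25,-196,-196,-75,0,0,-0.3,-229,-230,-75,0,0,-0.333,-262,-263,-75,0,0,-0.333,-295,-296,-75,0,0,-0.333,-328,-330,-75,0,0,-0.333,-360,-362,-75,0,0,-0.333], "jaw": 0}}

```text
time: 1.3
tool_pos: [0.4162, 0.1589, 0.3063]
tcp_rot: [0.0, -0.036, 0.999, -0.0]
wrist_force: [1.2, -0.3, -0.1]
finger_gap: 0.0001
grip_force: 0.0
```

```bash
cat > st.py <<'E'
from h import *
from station import manip
from scipy.spatial.transform import Rotation as R
np.set_printoptions(precision=4,suppress=True)
C=np.array([.549,-.0987,0]);ex=np.array([.9975,.071,0]);ey=np.array([-.071,.9975,0])
s=manip.state();p=s["tool_pos"];q=s["tcp_rot"];M=R.from_quat(np.r_[q[1:],q[0]]).as_matrix()
print(s["time"],"tcp",p,"case mm",1000*np.array([(p-C)@ex,(p-C)@ey,p[2]]),"F",s["wrist_force"],"gap",s["finger_gap"])
print("tool axes",M[:,0],M[:,1],M[:,2])
g=C+.014*ex+[0,0,.3]; print("to above lid, tool mm",1000*(g-p)@M,"joints",s["joints"])
E
python3 st.py
```

```text
1.3 tcp [0.4162 0.1589 0.3063] case mm [-114.1903  266.3757  306.2546] F [ 1.247  -0.3309 -0.1115] gap 8.838318355344486e-05
tool axes [-0.9975 -0.0711 -0.0001] [-0.0711  0.9975 -0.    ] [ 0.0001 -0.     -1.    ]
to above lid, tool mm [-128.1534 -266.3857    6.2703] joints [ 0.3614 -0.0077  1.9031 -0.      1.246  -1.2806]
```

{"fn": "send_rows", "kwargs": {"deltas": [-10,-20,0,0,0,0,-28,-58,0,0,0,0,-46,-96,0,0,0,0,-64,-134,0,0,0,0,-82,-172,0,0,0,0,-100,-210,0,0,0,0,-118,-245,0,0,0,0,-128,-266,0,0,0,0,-128,-266,0,0,0,0,-128,-266,15,0,0,0,-128,-266,30,0,0,0,-128,-266,36,0,0,0]}}

```text
time: 2.5
tool_pos: [0.5611, -0.0945, 0.2687]
tcp_rot: [-0.001, -0.036, 0.999, 0.0]
wrist_force: [0.1, 0.5, -0.4]
finger_gap: 0.0001
grip_force: 0.0
```

```bash
python3 st.py
python3 - <<'E'
from station import manip
import cv2
cv2.imwrite("pics/side1.png",manip.read_camera("side")["frame"][:,:,::-1])
# arc table relative to tip centre, in case mm
import numpy as np
for t in np.linspace(.95,0,11): print(round(t,3),np.round([92-165*np.cos(t)+8*np.sin(t)+11,90+165*np.sin(t)+8*np.cos(t)],0))
E
```

```text
2.5 tcp [ 0.5611 -0.0945  0.2687] case mm [ 12.3791   3.2935 268.7033] F [ 0.1248  0.5485 -0.4246] gap 0.00012893871740197844
tool axes [-0.9974 -0.0714  0.0026] [-0.0714  0.9974  0.0009] [-0.0027  0.0007 -1.    ]
to above lid, tool mm [ -1.5384  -3.2662 -31.3038] joints [-0.1697  0.2333  1.7121  0.0003  1.1989 -1.8121]
0.95 [ 14. 229.]
0.855 [  1. 220.]
0.76 [-11. 209.]
0.665 [-22. 198.]
0.57 [-32. 186.]
0.475 [-40. 173.]
0.38 [-47. 159.]
0.285 [-53. 144.]
0.19 [-58. 129.]
0.095 [-60. 114.]
0.0 [-62.  98.]
```

View pics/side1.png

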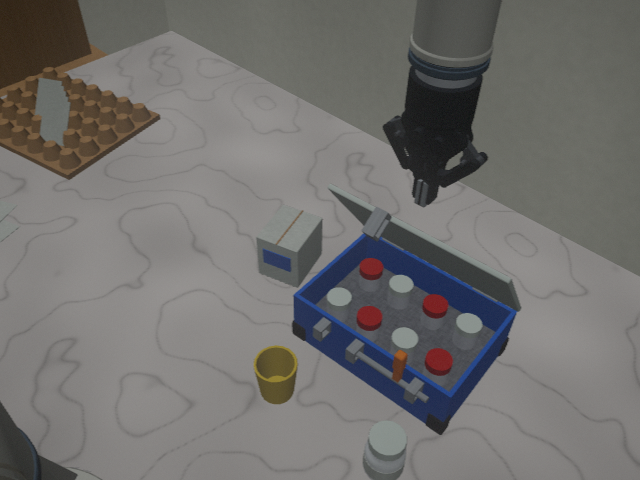

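Side view: the fingertips at (423,200) hang just over the lid's outer face, and all is clear. Now I press down along the lid's arc.

{"fn": "send_rows", "kwargs": {"deltas": [0,0,15,0,0,0,0,0,30,0,0,0,0,0,42,0,0,0,7,0,47,0,0,0,13,0,52,0,0,0,19,0,57,0,0,0,25,0,63,0,0,0,31,0,69,0,0,0,36,0,74,0,0,0,41,0,80,0,0,0,46,0,86,0,0,0,46,0,86,0,0,0]}}

```text
time: 3.75
tool_pos: [0.5152, -0.0986, 0.1832]
tcp_rot: [-0.001, -0.036, 0.999, 0.0]
wrist_force: [-0.2, 1.1, 0.3]
finger_gap: -0.0002
grip_force: 0.0
```

```bash
python3 st.py;  python3 - <<'E'
from station import manip
import cv2
cv2.imwrite("pics/side2.png",manip.read_camera("side")["frame"][:,:,::-1])
E
```

```text
3.75 tcp [ 0.5152 -0.0986  0.1832] case mm [-33.7478   2.4561 183.1935] F [-0.1927  1.1075  0.285 ] gap -0.00015966421478242964
tool axes [-0.9975 -0.071   0.0022] [-0.071   0.9975  0.0003] [-0.0022  0.0002 -1.    ]
to above lid, tool mm [ -47.4949   -2.4168 -116.9102] joints [-0.1919  0.2534  1.8929 -0.0003  0.9976 -1.8336]
```

View pics/side2.png

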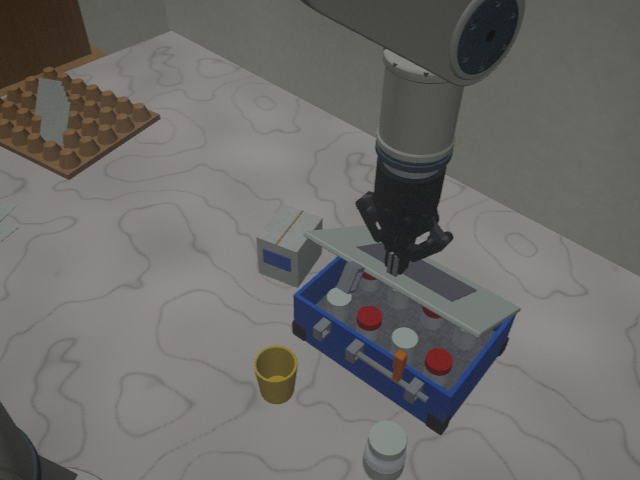

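The lid is following the fingertips (395,265) and is about half shut. I continue the arc to the rim.

{"fn": "send_rows", "kwargs": {"deltas": [5,0,8,0,0,0,9,0,15,0,0,0,13,0,22,0,0,0,16,0,29,0,0,0,19,0,36,0,0,0,22,0,43,0,0,0,24,0,50,0,0,0,26,0,57,0,0,0,27,0,64,0,0,0,28,0,71,0,0,0,29,0,77,0,0,0,29,0,80,0,0,0]}}

```text
time: 5.0
tool_pos: [0.4871, -0.1006, 0.1035]
tcp_rot: [-0.001, -0.036, 0.999, 0.0]
wrist_force: [-0.4, -0.1, 1.3]
finger_gap: 0.0001
grip_force: 0.6
```

```bash
python3 st.py
```

```text
5.0 tcp [ 0.4871 -0.1006  0.1035] case mm [-61.8515   2.5064 103.5287] F [-0.3707 -0.0602  1.3382] gap 9.996956922707134e-05
tool axes [-0.9975 -0.0712  0.001 ] [-0.0712  0.9975  0.0003] [-0.001   0.0002 -1.    ]
to above lid, tool mm [ -75.6535   -2.4677 -196.5477] joints [-0.2066  0.328   2.0112 -0.      0.8034 -1.8487]
```

Continue down until the force rises on the rim.

{"fn": "send_rows", "kwargs": {"deltas": [0,0,2,0,0,0,0,0,4,0,0,0,0,0,6,0,0,0,0,0,7,0,0,0,0,0,7,0,0,0,0,0,7,0,0,0]}}

```text
time: 5.6
tool_pos: [0.4877, -0.1007, 0.098]
tcp_rot: [0.0, -0.036, 0.999, -0.0]
wrist_force: [-3.5, -0.3, 10.2]
finger_gap: 0.0004
grip_force: 5.0
```

{"fn": "send_rows", "kwargs": {"deltas": [0,0,-20,0,0,0,0,0,-50,0,0,0,0,-20,-80,0,0,0,15,-50,-80,0,0,0,30,-80,-80,0,0,0,40,-100,-80,0,0,0,40,-100,-80,0,0,0,40,-100,-80,0,0,0]}}

```text
time: 6.4
tool_pos: [0.4549, -0.2033, 0.1773]
tcp_rot: [0.0, -0.035, 0.999, 0.0]
wrist_force: [-0.3, -0.2, -0.5]
finger_gap: 0.0002
grip_force: 0.0
```

```bash
python3 st.py
cat > b.py <<'E'
from st import *
import sys
for n in("side","top"):
    c=manip.read_camera(n);P=cloud(c)
    if n=="side": cv2.imwrite("pics/%s.png"%sys.argv[1],c["frame"][:,:,::-1])
    H,S,V=cv2.split(cv2.cvtColor(c["frame"],cv2.COLOR_RGB2HSV))
    loc=np.stack([(P-C)@ex,(P-C)@ey,P[...,2]],-1)*1000
    m=(c["range_z"]>0)&(abs(loc[...,0]+100)<40)&(abs(loc[...,1])<110)
    t=loc[m&(H>5)&(H<16)&(S>180)&(loc[...,2]>122)]
    print(n,"bolt",len(t),t.mean(0) if len(t) else 0, "bolt x,y range",(t.min(0),t.max(0)) if len(t) else 0)
    l=loc[(c["range_z"]>0)&(abs(loc[...,0]+70)<15)&(abs(loc[...,1]-80)<45)&(S<90)]; print("lid front z",np.median(l[:,2]) if len(l) else 0)
    bl=loc[(H>105)&(H<130)&(S>150)&(abs(loc[...,0]+90)<12)&(abs(loc[...,1])<120)&(loc[...,2]>40)&(loc[...,2]<85)]; print("front face x",np.median(bl[:,0]) if len(bl) else 0)
E
python3 b.py side3 | tail -6
```

```text
6.4 tcp [ 0.4549 -0.2033  0.1773] case mm [-101.3011  -97.7049  177.3125] F [-0.3238 -0.1558 -0.5363] gap 0.00019786387315021419
tool axes [-0.9976 -0.0697 -0.0004] [-0.0697  0.9976  0.0002] [ 0.0004  0.0002 -1.    ]
to above lid, tool mm [-115.2216   97.8728 -122.6246] joints [-0.4236  0.2202  1.9532  0.0004  0.9679 -2.0644]
side bolt 22 [-101.4626  -57.0179  130.1957] bolt x,y range (array([-106.1269,  -63.0667,  128.1548]), array([-95.756 , -52.9257, 131.8161]))
lid front z 98.20741441563798
front face x -88.5324458210932
top bolt 47 [-102.4869  -57.9301  129.3866] bolt x,y range (array([-107.1064,  -64.3145,  123.0183]), array([-97.8175, -52.6849, 133.2085]))
lid front z 98.43095062520615
front face x 0
```

View pics/side3.png

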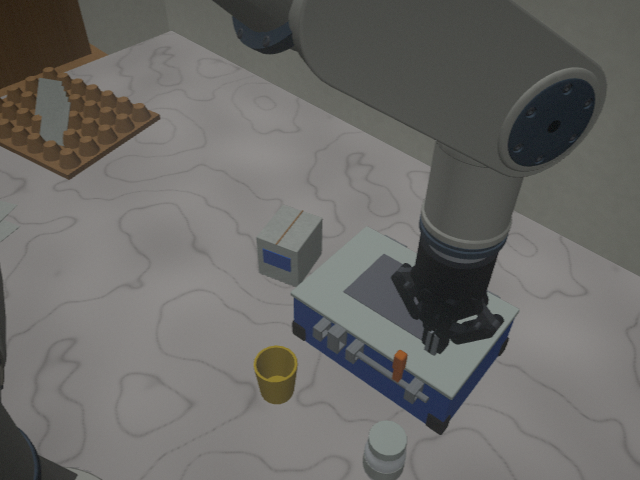

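The lid is shut, with its front at z = 98 mm. The bolt at (400,365) is still drawn back, about 2.5 mm along, and the fingertips are clear on its -y side. I descend and push.

{"fn": "send_rows", "kwargs": {"deltas": [0,0,15,0,0,0,0,0,35,0,0,0,0,0,55,0,0,0,0,0,65,0,0,0,0,0,65,0,0,0,0,8,65,0,0,0,0,14,65,0,0,0,0,20,65,0,0,0,0,26,65,0,0,0,0,32,65,0,0,0,0,38,65,0,0,0,0,38,65,0,0,0]}}

```text
time: 7.7
tool_pos: [0.452, -0.1646, 0.1124]
tcp_rot: [0.0, -0.036, 0.999, 0.0]
wrist_force: [-0.2, -0.1, 0.6]
finger_gap: -0.0003
grip_force: 0.0
```

```bash
python3 b.py side4
```

```text
7.7 tcp [ 0.452  -0.1646  0.1124] case mm [-101.4062  -58.8559  112.3623] F [-0.1889 -0.1012  0.5521] gap -0.0002578143602185338
tool axes [-0.9974 -0.0716 -0.    ] [-0.0716  0.9974  0.0003] [-0.      0.0003 -1.    ]
to above lid, tool mm [-115.4412   58.8375 -187.6203] joints [-0.3525  0.2915  2.0397  0.0003  0.8105 -1.9952]
side bolt 43 [-103.2554  -36.2882  129.9509] bolt x,y range (array([-107.8761,  -41.9497,  126.7952]), array([-97.3452, -31.5448, 132.5484]))
lid front z 98.14263676522901
front face x -88.74642570171974
top bolt 0 0 bolt x,y range 0
lid front z 98.37201347090934
front face x 0
```

View pics/side4.png

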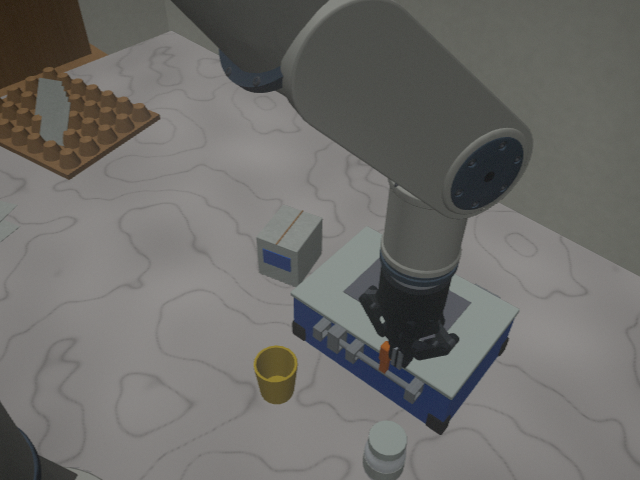

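The bolt at (385,355) is moving with the fingertips: y is about -36.5 mm, and 24 mm remain.

{"fn": "send_rows", "kwargs": {"deltas": [0,4,0,0,0,0,0,9,0,0,0,0,0,14,0,0,0,0,0,18,0,0,0,0,0,21,0,0,0,0,0,23,0,0,0,0,0,24,0,0,0,0,0,25,0,0,0,0,0,26,0,0,0,0,0,26,0,0,0,0]}}

```text
time: 8.8
tool_pos: [0.4502, -0.1394, 0.1123]
tcp_rot: [-0.0, -0.036, 0.999, 0.0]
wrist_force: [-0.8, -2.0, 0.6]
finger_gap: -0.0002
grip_force: 0.4
```

```bash
python3 b.py side5
```

```text
8.8 tcp [ 0.4502 -0.1394  0.1123] case mm [-101.4619  -33.5413  112.2503] F [-0.7942 -2.0041  0.6395] gap -0.00023454437809235996
tool axes [-0.9975 -0.0711  0.0001] [-0.0711  0.9975  0.0002] [-0.0001  0.0001 -1.    ]
to above lid, tool mm [-115.4382   33.5623 -187.7591] joints [-0.3035  0.2785  2.0597  0.0001  0.8036 -1.9455]
side bolt 36 [-104.1286  -11.409   130.0192] bolt x,y range (array([-108.1754,  -16.6628,  127.9699]), array([-98.2025,  -7.7421, 131.8346]))
lid front z 98.13872891852016
front face x -88.78180812443435
top bolt 0 0 bolt x,y range 0
lid front z 98.42697438646582
front face x 0
```

Push 3 mm more to meet the stop, then back off and lift away.

{"fn": "send_rows", "kwargs": {"deltas": [0,1,0,0,0,0,0,2,0,0,0,0,0,3,0,0,0,0,0,3,0,0,0,0,0,3,0,0,0,0]}}

```text
time: 9.4
tool_pos: [0.4503, -0.1377, 0.1124]
tcp_rot: [0.0, -0.036, 0.999, -0.001]
wrist_force: [-2.1, -9.8, -2.2]
finger_gap: 0.0
grip_force: 5.2
```

The force reached 10 N, so the bolt is at its stop. Retreat.

{"fn": "send_rows", "kwargs": {"deltas": [0,-10,0,0,0,0,0,-18,0,0,0,0,0,-20,0,0,0,0,0,-20,-20,0,0,0,0,-20,-55,0,0,0,0,-40,-95,0,0,0,0,-75,-120,0,0,0,0,-110,-120,0,0,0,0,-130,-120,0,0,0,0,-130,-120,0,0,0,0,-130,-120,0,0,0]}}

```text
time: 10.5
tool_pos: [0.4589, -0.2658, 0.2319]
tcp_rot: [-0.0, -0.035, 0.999, 0.001]
wrist_force: [-1.0, 1.3, 0.1]
finger_gap: -0.0001
grip_force: 0.0
```

```bash
python3 b.py side6
```

```text
10.5 tcp [ 0.4589 -0.2658  0.2319] case mm [-101.7603 -160.3083  231.8964] F [-1.0381  1.3285  0.0594] gap -0.00012056397451130721
tool axes [-0.9976 -0.0699  0.0006] [-0.0699  0.9976  0.0011] [-0.0007  0.001  -1.    ]
to above lid, tool mm [-115.5321  160.51    -68.0037] joints [-0.5282  0.2059  1.8337  0.0006  1.1032 -2.1692]
side bolt 1 [-106.5699  -14.9194  130.6455] bolt x,y range (array([-106.5699,  -14.9194,  130.6455]), array([-106.5699,  -14.9194,  130.6455]))
lid front z 98.13039859290727
front face x -88.95303828560981
top bolt 48 [-102.7523  -10.9828  129.7776] bolt x,y range (array([-108.3874,  -18.0573,  123.8618]), array([-97.5303,  -5.3376, 135.8434]))
lid front z 98.50656107051834
front face x 0
```

View pics/side6.png

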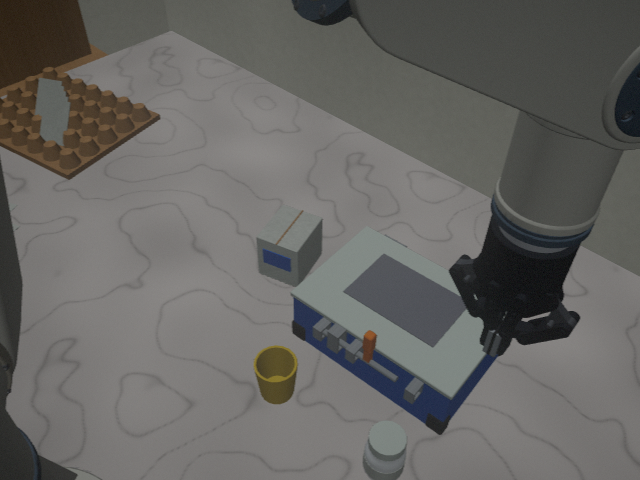

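The lid is shut and the bolt (370,345) is across, about 47 mm along. The case, cup, jar and carton look unmoved, and the gripper is clear.

```bash
python3 -c "from station import manip; print(manip.job_done())"
```

```text
the job is handed in; nothing more can be done
None
```

The lid is pushed shut and the orange bolt is across at its stop (about 47 mm measured), the case and bystanders look unmoved, and the job is handed in; no verdict came back.

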